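# Find and seat the rocking cover of a parts organiser

## Task

One of the four identical covers on the parts tray is not seated and see-saws under a finger. Press lightly near a side of the covers until you find the one that rocks, tipping it visibly under your fingertip, then press down firmly on its middle until it is fully home and steady. Only press the covers, never lift them off, and leave the other things on the desk and in the tray where they stand.

Things in the scene. Friction and masses are not known exactly. Their poses are not given: they have to be found in the camera images.
- tray: fixed grey organiser tray, 204 mm (its x) by 250 mm (its y), origin at the centre of its underside, rim 37 mm above the table. Four square pockets centred at x = +-47 mm, y = +-72 mm; between y = -22 and +22 mm runs an open aisle along x, floor 10 mm high, where a jar and a spool stand. The tops of the covers start 8 to 11 mm above the rim
- cover_a: one of four identical loose white plastic covers, 80 x 80 mm, 15 mm thick, about 90 g, with a round knob (26 mm across, 10 mm high) in the middle of the top. Origin at the centre of the underside; z up, x and y along its sides. Flat top 15 mm, knob top 25 mm above the origin
- cover_b: identical cover, same size and origin as cover_a. Each cover lies in a pocket with 2 mm of play each side. A seated cover rests on a rigid ledge under its whole border and does not give under a press anywhere
- cover_c: identical cover, same size and origin as cover_a. The covers lie up to 3 mm higher or lower than each other, seated or not, and all lie level until pressed, so sight does not tell which one is unseated
- cover_d: identical cover, same size and origin as cover_a. The unseated one (it may be any of the four) stands on a flat 18 mm stud under its middle, 5 mm above its ledge: 2 to 4 N about 31 mm from its centre towards any side tip it about 0.16 rad, 3 to 4 mm down where pressed; let go, it falls level again
- stud (a joint): how far the hidden stud under the one unseated cover is pushed down (m): about 0 at the start, 0.005 to 0.006 when that cover lies on its ledge. It does not say which cover. It is a friction fit: about 10 N on the knob moves it (15 to 22 N is ample) and it stays where it is pushed; a press at the cover's side hardly moves it
- jar: bystander: small glass screw jar, 28 mm across, 50 mm high, standing in the tray's aisle (top 60 mm above the table); origin at the centre of its underside
- spool: bystander: small copper spool, 30 mm across, 34 mm high, standing in the tray's aisle; origin at the centre of its underside
- tape: bystander: roll of packing tape lying flat beside the tray, 90 mm across, 48 mm high; origin at the centre of its underside
- carton: bystander: small cardboard carton beside the tray, 90 x 70 x 60 mm high; origin at the centre of its underside
- bottle: bystander: drinks bottle, 60 mm across, 190 mm high; origin at the centre of its underside
- mouse: bystander: computer mouse, 100 x 60 x 30 mm high; origin at the centre of its underside
- scanner: bystander: barcode scanner lying flat, about 190 x 55 x 35 mm high; origin on the underside, between body and grip
Mind the look-alikes: they are no part of the job. Leave any pink look-alike of the cover_d alone.

How it is judged:
By the outcome, as a careful person would: the job done as asked, in the order asked, and still so for the second after the job is handed in, with the robot touching nothing.
It also fails if it takes over 51 s, if anything falls off the work surface, if the arm or the gripper's body presses on something with over 40 N, if the wrist force passes 120 N, or if a joint passes its speed limit or range.

## Robot

A 6-joint arm with a two-finger parallel gripper is mounted at the origin on the work surface. World frame = base frame: x ahead of the robot, y to its left, z up, the work surface at z = 0. Lengths are in m, angles in degrees, forces in N, time in s.
With the tool pointing down it reaches from about 0.325 to 0.85 m from the base axis. Payload 4.4 kg.
Tool frame: the origin (TCP) lies on the centre line of the jaws, within the pads' length; the fingertips stand 11 mm ahead of it and the grasp point (between the pads) lies 8 mm behind it; y points along the fingers, x is the direction in which the jaws open and shut, and the axes are right-handed (so a half turn about y gives the same grasp; the last joint's range is limited). The gripper opens to 94 mm and grips with 3 to 60 N. Pads are 16 mm wide; open, the fingers measure 119 mm over their backs; the gripper's body (75 mm by 177 mm) begins 78 mm behind the grasp point.
Start: joints at [61.106, 11.837, 88.321, -0, 79.842, -8.623], TCP at [0.199, 0.539, 0.216] pointing down, gripper open.
Joint ranges: [-156.59, 156.59], [-49.26, 127.26], [12.9, 141.05], [-63.56, 243.56], [4.71, 150.69], [-161.64, 161.64]. Speed limits (degrees/s): [159.86, 159.86, 180, 180, 180, 180].

## Interface

Orientations are given as a 3x3 rotation matrix whose columns are the frame's x, y, z axes.
In Python, from rig import observe, capture, camera_model, finish_job gives the robot as it stands.
- The arm moves only by the tool servo_tool, never from a script. Its argument "moves" is a list of rows, each an object of numbers: "dx", "dy", "dz": the shift along the tool's x, y, z in cm; "turn": the turn about the tool's y in rad; "gripper": the closure in counts, from 0 (fully open) to 255 (shut). In form: [{"dx": .., "dy": .., "dz": .., "turn": .., "gripper": ..}, ...]. A call has exactly 8 rows; each row shifts and turns the commanded pose from where the row before left it, along the tool's axes as they then stand; what a row does not reach is not made up. A row lasts 1/12 s, in which the tool goes at most 41.7 mm and 7.16 degrees, less where a joint would pass 70% of its speed; a pose out of reach is approached as far as the arm can. A call with a gripper value outside its range is refused whole. The fingers move at their own pace and stop on an object; the grip force is fixed at half the most. Time passes only in rows, so rows that do not move let the fingers close, or fill a call up. It gives the time, the measured TCP pose, the force and the opening at its end, in the units of the state.
- observe(): the state, without advancing time (a new reading comes with each control period).
- capture(name): name is "side" or "top" or "wrist"; returns (picture, depth): 480x640x3 uint8, red, green, blue; 480x640 float32, m along the optical axis (not along the pixel's ray), 0 where there is no reading.
- camera_model(name): a dict with "mtx" (3x3 intrinsics, pixels), "eye" and "rotation" of the camera in the world; the wrist camera has in their place "hand_eye" (4x4, takes a point from camera to tool coordinates, whose origin is the TCP and whose axes are the tool frame's). Camera axes: x right, y down, z forward; pixel columns grow to the right and rows downward; lengths in m; the calibration is good to about 2 mm. The wrist camera is an equidistant fisheye: a pixel r from the principal point sees the ray r / f radians off the axis. A picture is of the moment at which its call begins: read the wrist's pose just before it. camera_model takes no time and is no camera call.
- finish_job(): hands the job in, once; it reports no verdict.
The state is a dict: "t": time; "qpos": joint angles; "qvel": joint speeds; "effort": joint torques, N m; "ee_pos": TCP position; "tcp_rot": TCP orientation; "wrist_force": force on the tool from outside, world axes, zero at the start; "torque": the same for the moment, N m; "opening": finger opening in m.
Only numpy, scipy, OpenCV 4.12 (cv2) and the standard library are available. Lean on these libraries where they do the work, as an engineer would, in place of code of your own. Each camera call takes 0.05 s, during which the arm holds its last target. There are 200 camera calls.

## Working session

There is one attempt and no reset: what is moved stays moved. The work goes in short steps, Python scripts to look and compute and a tool call to move; the robot and the scene stay as the last step left them, time stands still between calls to the robot, and variables do not carry over. Pictures are saved under pics/ and viewed, about 8 in all and at most 12, crops included, and the job is handed in when it is done.

Besides the shell and the picture viewer there is one more tool, called after ">>>" as name(argument=value, ...) on one line, values as JSON. servo_tool: Moves the arm, as the interface text tells. Its arguments: {"type":"object","properties":{"moves":{"type":"array"}},"required":["moves"]}

```bash
mkdir -p pics; python3 - <<'E'
from rig import *
import cv2,numpy as np
s=observe(); print({k:np.round(v,3).tolist() for k,v in s.items()})
for n in("top","side"):
    p,d=capture(n); cv2.imwrite(f"pics/{n}0.png",p[:,:,::-1]); np.save(f"{n}0.npy",d); print(n,{k:np.round(v,4).tolist() for k,v in camera_model(n).items() if not isinstance(v,str)})
E
```

```text
{'t': 0.0, 'qpos': [61.106, 11.884, 88.402, -0.001, 79.84, -8.622], 'qvel': [-0.102, -0.115, -0.04, -0.013, -0.034, 0.006], 'effort': [-0.001, -37.089, -28.141, 0.07, 0.036, -0.0], 'ee_pos': [0.199, 0.539, 0.215], 'tcp_rot': [[0.346, -0.001, -0.938], [0.938, -0.002, 0.346], [-0.002, -1.0, 0.0]], 'wrist_force': [0.021, 0.218, -0.589], 'torque': [-0.0, 0.012, 0.012], 'opening': 0.094}
top {'mtx': [[534.7467, 0.0, 315.9716], [0.0, 534.7467, 238.5123], [0.0, 0.0, 1.0]], 'eye': [0.4183, 0.0078, 1.4243], 'rotation': [[-0.0138, -0.9958, 0.0902], [-0.9999, 0.0129, -0.0099], [0.0087, -0.0903, -0.9959]]}
side {'mtx': [[460.6217, 0.0, 321.9536], [0.0, 460.6217, 229.0403], [0.0, 0.0, 1.0]], 'eye': [0.1185, -0.717, 0.6889], 'rotation': [[0.8272, -0.3481, 0.4411], [-0.5616, -0.4856, 0.6699], [-0.019, -0.8019, -0.5972]]}
```

View pics/top0.png

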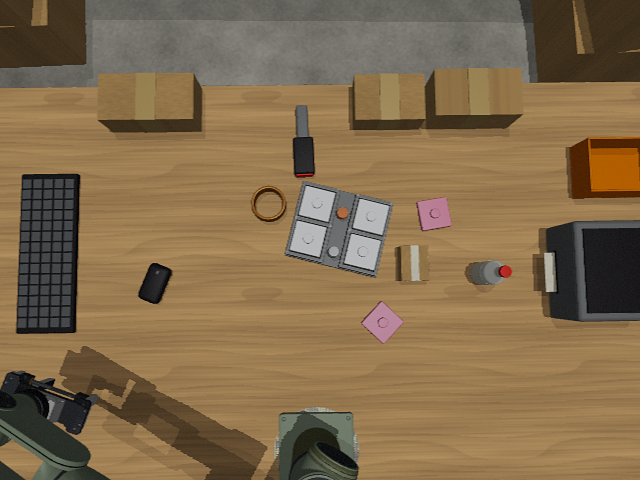

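View pics/side0.png

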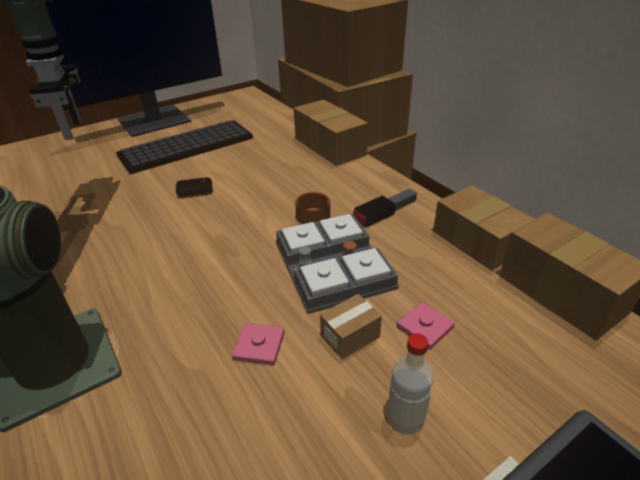

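The top view shows the tray with four white covers at about (317,204), (371,217), (308,240) and (362,252). The look-alikes are pink covers at (434,214) and (382,322), which I'll leave alone. The jar is at (333,252), the spool at (343,213), the tape at (268,203) and the carton at (412,263).

```bash
cat > h.py <<'E'
import numpy as np,cv2
from rig import *
def world(n,d,u,v):
    c=camera_model(n);K=np.array(c["mtx"]);z=d[np.int_(v),np.int_(u)]
    r=np.stack([(u-K[0,2])/K[0,0]*z,(v-K[1,2])/K[1,1]*z,z],-1)
    return r@np.array(c["rotation"]).T+np.array(c["eye"])
E
python3 - <<'E'
from h import *
p=cv2.imread("pics/top0.png");d=np.load("top0.npy")
hsv=cv2.cvtColor(p,cv2.COLOR_BGR2HSV)
m=((hsv[...,1]<25)&(hsv[...,2]>170)).astype(np.uint8); m[:170]=0;m[285:]=0;m[:,:280]=0;m[:,400:]=0
n,l,s,c=cv2.connectedComponentsWithStats(m,connectivity=4)
for i in range(1,n):
    if s[i,4]<300: continue
    v,u=np.nonzero(l==i); w=world("top",d,u.astype(float),v.astype(float))
    r=cv2.minAreaRect((w[:,:2]*1000).astype(np.float32)); print(s[i,4],c[i].round(1),[np.round(x,1) for x in r],np.percentile(w[:,2],[10,50,90]).round(4), w[:,:2].mean(0).round(4))
x=cv2.resize(p[170:290,240:440],None,fx=4,fy=4,interpolation=cv2.INTER_CUBIC);cv2.imwrite("pics/crop.png",x)
E
```

```text
821 [316.6 203.2] [array([549.8,  12.9]), array([ 75.3, 252.3]), np.float64(75.6)] [0.0439 0.0478 0.0523] [ 0.6347 -0.0089]
830 [370.6 216.3] [array([ 517.1, -101.7]), array([ 91.7, 280.3]), np.float64(60.2)] [0.0449 0.0488 0.0539] [ 0.5979 -0.1476]
842 [307.8 238.2] [array([504.6,  24.9]), array([ 75. , 159.4]), np.float64(76.2)] [0.0434 0.0475 0.0525] [0.5435 0.015 ]
845 [362.1 251.5] [array([466.5, -92.9]), array([ 98.3, 200.3]), np.float64(51.8)] [0.0444 0.0484 0.0531] [ 0.5074 -0.124 ]
```

View pics/crop.png

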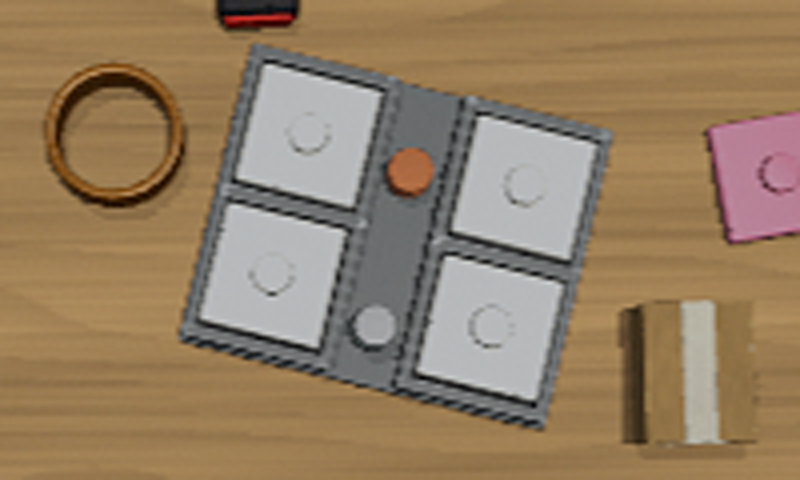

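The crop shows all four covers as plain white, each with a knob: A crop (308,132), B (523,185), C (272,273), D (490,326). I'll intersect the pixel rays with a plane, because the depth has dropouts.

```bash
cat >> h.py <<'E'
def ray(n,u,v,z):
    c=camera_model(n);K=np.array(c["mtx"])
    r=np.stack([(u-K[0,2])/K[0,0],(v-K[1,2])/K[1,1],np.ones_like(u)],-1)@np.array(c["rotation"]).T
    e=np.array(c["eye"]); return e+r*((z-e[2])/r[...,2])[...,None]
E
python3 - <<'E'
from h import *
p=cv2.imread("pics/top0.png");d=np.load("top0.npy")
hsv=cv2.cvtColor(p,cv2.COLOR_BGR2HSV)
m=((hsv[...,1]<25)&(hsv[...,2]>170)).astype(np.uint8); m[:170]=0;m[285:]=0;m[:,:280]=0;m[:,400:]=0
n,l,s,c=cv2.connectedComponentsWithStats(m,connectivity=4);C=[]
for i in range(1,n):
    if s[i,4]<300: continue
    v,u=np.nonzero(l==i); w=ray("top",u.astype(float),v.astype(float),.047)
    zz=world("top",d,u.astype(float),v.astype(float))[:,2]; zz=zz[zz<.1]
    r=cv2.minAreaRect((w[:,:2]*1000).astype(np.float32)); C.append(w[:,:2].mean(0)); print(np.round(r[1],1),round(r[2],1),np.array(r[0]).round(1),C[-1].round(4),np.median(zz).round(4))
C=np.array(C);A,B,Cc,D=C; ex=(A-Cc+B-D);ey=(A-B+Cc-D)
print(C.mean(0),np.degrees(np.arctan2(ex[1],ex[0])),np.degrees(np.arctan2(ey[1],ey[0]))-90,np.linalg.norm(ex)/2,np.linalg.norm(ey)/2)
E
```

```text
[75.3 76.5] 75.2 [634.9  -8.6] [ 0.6351 -0.0089] 0.0478
[75.1 76.6] 74.9 [ 598.9 -148.6] [ 0.5991 -0.1486] 0.0488
[75.  77.3] 76.0 [543.9  15.3] [0.5441 0.0151] 0.0475
[75.3 77.2] 75.7 [ 507.9 -124.5] [ 0.5079 -0.1247] 0.0484
[ 0.57153249 -0.06680129] -14.73036041330196 -14.495300343395783 0.09421162150944526 0.14437014997364658
```

>>> servo_tool(moves=[{"dx": 0, "dy": 0, "dz": 0, "turn": -0.098, "gripper": 255}, {"dx": -1, "dy": 0, "dz": -1.2, "turn": 0, "gripper": 255}, {"dx": -2, "dy": 0, "dz": -2.4, "turn": 0, "gripper": 255}, {"dx": -2, "dy": 0, "dz": -2.4, "turn": 0, "gripper": 255}, {"dx": -2, "dy": 0, "dz": -2.4, "turn": 0, "gripper": 255}, {"dx": -2, "dy": 0, "dz": -2.4, "turn": 0, "gripper": 255}, {"dx": -2, "dy": 0, "dz": -2.4, "turn": 0, "gripper": 255}, {"dx": -2, "dy": 0, "dz": -2.4, "turn": 0, "gripper": 255}])

```text
t: 0.77
ee_pos: [0.3175, 0.3726, 0.216]
tcp_rot: [[0.253, -0.001, -0.968], [0.968, -0.001, 0.253], [-0.001, -1.0, 0.001]]
wrist_force: [0.1, 0.2, 0.4]
opening: 0.0439
```

>>> servo_tool(moves=[{"dx": -2.5, "dy": 0, "dz": -2.9, "turn": 0, "gripper": 255}, {"dx": -2.5, "dy": 0, "dz": -2.9, "turn": 0, "gripper": 255}, {"dx": -2.5, "dy": 0, "dz": -2.9, "turn": 0, "gripper": 255}, {"dx": -2.5, "dy": 0, "dz": -2.9, "turn": 0, "gripper": 255}, {"dx": -2.5, "dy": 0, "dz": -2.9, "turn": 0, "gripper": 255}, {"dx": -2.5, "dy": 0, "dz": -2.9, "turn": 0, "gripper": 255}, {"dx": -2.5, "dy": 0, "dz": -2.9, "turn": 0, "gripper": 255}, {"dx": -2.5, "dy": 0, "dz": -2.9, "turn": 0, "gripper": 255}])

```text
t: 1.43
ee_pos: [0.4915, 0.1202, 0.2161]
tcp_rot: [[0.253, -0.001, -0.967], [0.967, 0.0, 0.253], [-0.0, -1.0, 0.001]]
wrist_force: [0.9, 0.2, 0.7]
opening: 0.0009
```

>>> servo_tool(moves=[{"dx": -1.5, "dy": 1, "dz": -1.8, "turn": 0, "gripper": 255}, {"dx": -1.5, "dy": 2, "dz": -1.8, "turn": 0, "gripper": 255}, {"dx": -1.5, "dy": 2, "dz": -1.8, "turn": 0, "gripper": 255}, {"dx": -1.5, "dy": 2, "dz": -1.8, "turn": 0, "gripper": 255}, {"dx": -1.5, "dy": 2, "dz": -1.8, "turn": 0, "gripper": 255}, {"dx": -1.34, "dy": 2, "dz": -1.84, "turn": 0, "gripper": 255}, {"dx": 0, "dy": 1.5, "dz": 0, "turn": 0, "gripper": 255}, {"dx": 0, "dy": 0.5, "dz": 0, "turn": 0, "gripper": 255}])

```text
t: 2.1
ee_pos: [0.5716, 0.0081, 0.0829]
tcp_rot: [[0.255, -0.006, -0.967], [0.967, 0.001, 0.255], [-0.001, -1.0, 0.006]]
wrist_force: [0.2, 0.5, -1.1]
opening: 0.0003
```

```bash
python3 - <<'E'
from h import *
s=observe();print(s["ee_pos"],s["wrist_force"])
p,d=capture("wrist");cv2.imwrite("pics/w1.png",p[:,:,::-1]);np.save("w1.npy",d);print(camera_model("wrist"))
E
```

```text
[0.57160025 0.0080949  0.08289014] [ 0.20457483  0.53152197 -1.05335304]
{'mtx': array([[371.64829954,   0.        , 319.66113041],
       [  0.        , 371.64829954, 237.47771799],
       [  0.        ,   0.        ,   1.        ]]), 'hand_eye': array([[ 9.99999670e-01, -2.23044716e-04,  7.80781989e-04,
        -4.32026577e-04],
       [-8.11506693e-04, -2.40468610e-01,  9.70656576e-01,
        -1.69350233e-01],
       [-2.87462610e-05, -9.70656890e-01, -2.40468712e-01,
         6.98540092e-02],
       [ 0.00000000e+00,  0.00000000e+00,  0.00000000e+00,
         1.00000000e+00]])}
```

View pics/w1.png

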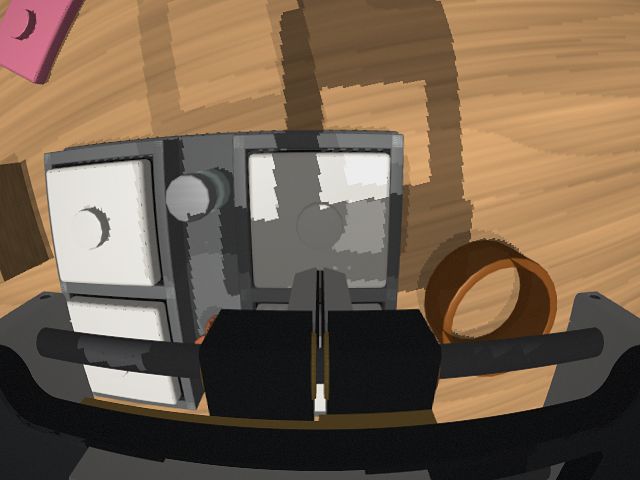

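>>> servo_tool(moves=[{"dx": 0, "dy": 0.8, "dz": -0.2, "turn": 0, "gripper": 255}, {"dx": 0, "dy": 0.8, "dz": 0, "turn": 0, "gripper": 255}, {"dx": 0, "dy": 0.4, "dz": 0, "turn": 0, "gripper": 255}, {"dx": 0, "dy": 0.1, "dz": 0, "turn": 0, "gripper": 255}, {"dx": 0, "dy": 0.05, "dz": 0, "turn": 0, "gripper": 255}, {"dx": 0, "dy": 0.05, "dz": 0, "turn": 0, "gripper": 255}, {"dx": 0, "dy": 0, "dz": 0, "turn": 0, "gripper": 255}, {"dx": 0, "dy": 0, "dz": 0, "turn": 0, "gripper": 255}])

```text
t: 2.82
ee_pos: [0.5759, 0.0086, 0.065]
tcp_rot: [[0.253, 0.001, -0.968], [0.968, -0.0, 0.253], [0.0, -1.0, -0.001]]
wrist_force: [0.9, 0.3, -0.2]
opening: 0.0003
```

>>> servo_tool(moves=[{"dx": 0, "dy": 0.2, "dz": 0.1, "turn": 0, "gripper": 255}, {"dx": 0, "dy": 0.1, "dz": 0, "turn": 0, "gripper": 255}, {"dx": 0, "dy": 0.1, "dz": 0, "turn": 0, "gripper": 255}, {"dx": 0, "dy": 0.05, "dz": 0, "turn": 0, "gripper": 255}, {"dx": 0, "dy": 0.05, "dz": 0, "turn": 0, "gripper": 255}, {"dx": 0, "dy": 0.05, "dz": 0, "turn": 0, "gripper": 255}, {"dx": 0, "dy": 0, "dz": 0, "turn": 0, "gripper": 255}, {"dx": 0, "dy": 0, "dz": 0, "turn": 0, "gripper": 255}])

```text
t: 3.48
ee_pos: [0.5746, 0.0087, 0.0589]
tcp_rot: [[0.253, -0.0, -0.967], [0.967, -0.0, 0.253], [-0.0, -1.0, 0.0]]
wrist_force: [-0.6, -0.3, 0.1]
opening: 0.0004
```

Tip at 0.048, no contact yet. I'll creep down.

>>> servo_tool(moves=[{"dx": 0, "dy": 0.05, "dz": 0, "turn": 0, "gripper": 255}, {"dx": 0, "dy": 0.05, "dz": 0, "turn": 0, "gripper": 255}, {"dx": 0, "dy": 0.03, "dz": 0, "turn": 0, "gripper": 255}, {"dx": 0, "dy": 0, "dz": 0, "turn": 0, "gripper": 255}, {"dx": 0, "dy": 0, "dz": 0, "turn": 0, "gripper": 255}, {"dx": 0, "dy": 0, "dz": 0, "turn": 0, "gripper": 255}, {"dx": 0, "dy": 0, "dz": 0, "turn": 0, "gripper": 255}, {"dx": 0, "dy": 0, "dz": 0, "turn": 0, "gripper": 255}])

```text
t: 4.15
ee_pos: [0.5746, 0.0087, 0.0577]
tcp_rot: [[0.253, 0.0, -0.967], [0.967, -0.0, 0.253], [-0.0, -1.0, -0.0]]
wrist_force: [-0.2, 0.2, 1.4]
opening: -0.0001
```

>>> servo_tool(moves=[{"dx": 0, "dy": 0.05, "dz": 0, "turn": 0, "gripper": 255}, {"dx": 0, "dy": 0.05, "dz": 0, "turn": 0, "gripper": 255}, {"dx": 0, "dy": 0, "dz": 0, "turn": 0, "gripper": 255}, {"dx": 0, "dy": 0, "dz": 0, "turn": 0, "gripper": 255}, {"dx": 0, "dy": 0, "dz": 0, "turn": 0, "gripper": 255}, {"dx": 0, "dy": 0, "dz": 0, "turn": 0, "gripper": 255}, {"dx": 0, "dy": 0, "dz": 0, "turn": 0, "gripper": 255}, {"dx": 0, "dy": 0, "dz": 0, "turn": 0, "gripper": 255}])

```text
t: 4.82
ee_pos: [0.5747, 0.0087, 0.0577]
tcp_rot: [[0.253, 0.0, -0.968], [0.968, -0.0, 0.253], [-0.0, -1.0, -0.0]]
wrist_force: [-3.0, -0.2, 6.3]
opening: 0.0006
```

>>> servo_tool(moves=[{"dx": 0, "dy": -1.0, "dz": 0, "turn": 0, "gripper": 255}, {"dx": -0.2, "dy": 0, "dz": -1.2, "turn": 0, "gripper": 255}, {"dx": 0, "dy": 0, "dz": -1.4, "turn": 0, "gripper": 255}, {"dx": 0, "dy": 0, "dz": -0.6, "turn": 0, "gripper": 255}, {"dx": 0, "dy": 0.4, "dz": 0, "turn": 0, "gripper": 255}, {"dx": 0, "dy": 0.2, "dz": 0, "turn": 0, "gripper": 255}, {"dx": 0, "dy": 0.1, "dz": 0, "turn": 0, "gripper": 255}, {"dx": 0, "dy": 0, "dz": 0, "turn": 0, "gripper": 255}])

```text
t: 5.48
ee_pos: [0.6036, -0.0009, 0.0586]
tcp_rot: [[0.253, -0.002, -0.968], [0.968, 0.0, 0.253], [-0.0, -1.0, 0.002]]
wrist_force: [0.2, -0.5, -0.1]
opening: 0.0004
```

>>> servo_tool(moves=[{"dx": 0, "dy": 0.05, "dz": 0, "turn": 0, "gripper": 255}, {"dx": 0, "dy": 0.05, "dz": 0, "turn": 0, "gripper": 255}, {"dx": 0, "dy": 0.05, "dz": 0, "turn": 0, "gripper": 255}, {"dx": 0, "dy": 0, "dz": 0, "turn": 0, "gripper": 255}, {"dx": 0, "dy": 0, "dz": 0, "turn": 0, "gripper": 255}, {"dx": 0, "dy": 0, "dz": 0, "turn": 0, "gripper": 255}, {"dx": 0, "dy": 0, "dz": 0, "turn": 0, "gripper": 255}, {"dx": 0, "dy": 0, "dz": 0, "turn": 0, "gripper": 255}])

```text
t: 6.15
ee_pos: [0.6051, -0.0013, 0.0582]
tcp_rot: [[0.253, 0.0, -0.967], [0.967, -0.0, 0.253], [-0.0, -1.0, -0.0]]
wrist_force: [0.9, -0.2, -0.6]
opening: 0.0006
```

>>> servo_tool(moves=[{"dx": 0, "dy": 0.05, "dz": 0, "turn": 0, "gripper": 255}, {"dx": 0, "dy": 0.05, "dz": 0, "turn": 0, "gripper": 255}, {"dx": 0, "dy": 0, "dz": 0, "turn": 0, "gripper": 255}, {"dx": 0, "dy": 0, "dz": 0, "turn": 0, "gripper": 255}, {"dx": 0, "dy": 0, "dz": 0, "turn": 0, "gripper": 255}, {"dx": 0, "dy": 0, "dz": 0, "turn": 0, "gripper": 255}, {"dx": 0, "dy": 0, "dz": 0, "turn": 0, "gripper": 255}, {"dx": 0, "dy": 0, "dz": 0, "turn": 0, "gripper": 255}])

```text
t: 6.82
ee_pos: [0.605, -0.0012, 0.0572]
tcp_rot: [[0.253, -0.0, -0.967], [0.967, 0.0, 0.253], [0.0, -1.0, 0.0]]
wrist_force: [-1.6, 0.0, 1.7]
opening: 0.0007
```

>>> servo_tool(moves=[{"dx": 0, "dy": 0.05, "dz": 0, "turn": 0, "gripper": 255}, {"dx": 0, "dy": 0.05, "dz": 0, "turn": 0, "gripper": 255}, {"dx": 0, "dy": 0, "dz": 0, "turn": 0, "gripper": 255}, {"dx": 0, "dy": 0, "dz": 0, "turn": 0, "gripper": 255}, {"dx": 0, "dy": 0, "dz": 0, "turn": 0, "gripper": 255}, {"dx": 0, "dy": 0, "dz": 0, "turn": 0, "gripper": 255}, {"dx": 0, "dy": 0, "dz": 0, "turn": 0, "gripper": 255}, {"dx": 0, "dy": 0, "dz": 0, "turn": 0, "gripper": 255}])

```text
t: 7.48
ee_pos: [0.6049, -0.0012, 0.0562]
tcp_rot: [[0.253, -0.0, -0.967], [0.967, 0.0, 0.253], [-0.0, -1.0, 0.0]]
wrist_force: [-2.4, 1.0, 3.1]
opening: 0.0008
```

>>> servo_tool(moves=[{"dx": 0, "dy": 0.05, "dz": 0, "turn": 0, "gripper": 255}, {"dx": 0, "dy": 0.05, "dz": 0, "turn": 0, "gripper": 255}, {"dx": 0, "dy": 0, "dz": 0, "turn": 0, "gripper": 255}, {"dx": 0, "dy": 0, "dz": 0, "turn": 0, "gripper": 255}, {"dx": 0, "dy": 0, "dz": 0, "turn": 0, "gripper": 255}, {"dx": 0, "dy": 0, "dz": 0, "turn": 0, "gripper": 255}, {"dx": 0, "dy": 0, "dz": 0, "turn": 0, "gripper": 255}, {"dx": 0, "dy": 0, "dz": 0, "turn": 0, "gripper": 255}])

```text
t: 8.15
ee_pos: [0.6051, -0.0013, 0.0553]
tcp_rot: [[0.253, 0.0, -0.967], [0.967, -0.0, 0.253], [-0.0, -1.0, -0.0]]
wrist_force: [-3.4, 0.3, 4.8]
opening: 0.0004
```

>>> servo_tool(moves=[{"dx": 0, "dy": 0.05, "dz": 0, "turn": 0, "gripper": 255}, {"dx": 0, "dy": 0.05, "dz": 0, "turn": 0, "gripper": 255}, {"dx": 0, "dy": 0, "dz": 0, "turn": 0, "gripper": 255}, {"dx": 0, "dy": 0, "dz": 0, "turn": 0, "gripper": 255}, {"dx": 0, "dy": 0, "dz": 0, "turn": 0, "gripper": 255}, {"dx": 0, "dy": 0, "dz": 0, "turn": 0, "gripper": 255}, {"dx": 0, "dy": 0, "dz": 0, "turn": 0, "gripper": 255}, {"dx": 0, "dy": 0, "dz": 0, "turn": 0, "gripper": 255}])

```text
t: 8.82
ee_pos: [0.6052, -0.0013, 0.0552]
tcp_rot: [[0.253, 0.0, -0.967], [0.967, -0.0, 0.253], [-0.0, -1.0, -0.0]]
wrist_force: [-5.2, 1.2, 8.6]
opening: 0.0005
```

```bash
python3 - <<'E'
from h import *
for i in range(3):
    s=observe();print(s["ee_pos"],s["wrist_force"]);p,d=capture("side")
x=cv2.resize(p[190:320,250:430],None,fx=4,fy=4,interpolation=cv2.INTER_CUBIC);cv2.imwrite("pics/s1.png",x)
E
```

```text
[ 0.60517012 -0.00130608  0.05519413] [-5.23092637  1.16922488  8.62495273]
[ 0.60512437 -0.00128171  0.05515007] [-3.86472632  0.41687157  9.9353473 ]
[ 0.6051199  -0.00127945  0.05513282] [-5.93398148  0.25117804  9.29190311]
```

View pics/s1.png

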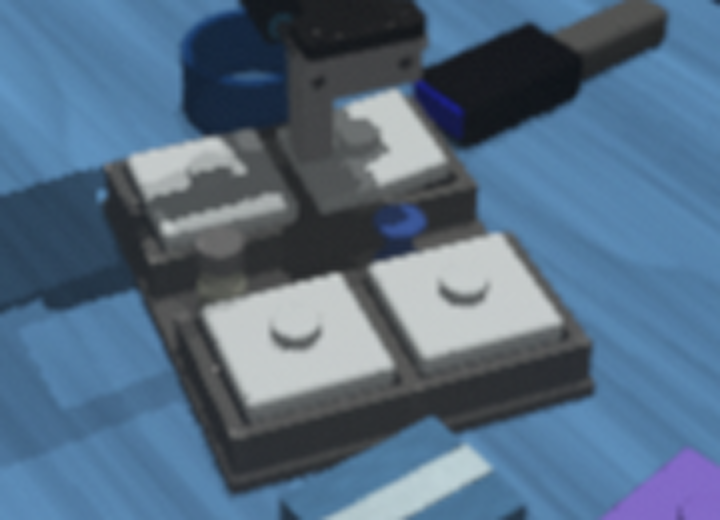

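The finger stopped on cover A (upper right in the crop). It had gone about 3 mm down with the force staying at 2–5 N, then hit a stop. The finger-side edge is down and the right edge is raised, so cover A is the rocker. C was rigid at 6 N. I'll lift, move to the knob and press.

>>> servo_tool(moves=[{"dx": 0, "dy": -0.3, "dz": 0, "turn": 0, "gripper": 255}, {"dx": 0, "dy": -0.5, "dz": 0, "turn": 0, "gripper": 255}, {"dx": 0, "dy": -1.2, "dz": 0, "turn": 0, "gripper": 255}, {"dx": 0, "dy": -1, "dz": 0, "turn": 0, "gripper": 255}, {"dx": 0, "dy": 0, "dz": -1, "turn": 0, "gripper": 255}, {"dx": 0, "dy": 0, "dz": -1.4, "turn": 0, "gripper": 255}, {"dx": 0, "dy": 0, "dz": -0.7, "turn": 0, "gripper": 255}, {"dx": 0, "dy": 0, "dz": 0, "turn": 0, "gripper": 255}])

```text
t: 9.63
ee_pos: [0.6372, -0.0098, 0.0854]
tcp_rot: [[0.253, 0.003, -0.967], [0.967, -0.001, 0.253], [0.0, -1.0, -0.003]]
wrist_force: [-0.8, -0.3, -0.2]
opening: 0.0003
```

```bash
python3 - <<'E'
from h import *
s=observe();print(s["ee_pos"],s["wrist_force"])
p,d=capture("side")
x=cv2.resize(p[190:320,250:430,::-1],None,fx=4,fy=4,interpolation=cv2.INTER_CUBIC);cv2.imwrite("pics/s2.png",x)
E
```

```text
[ 0.63716342 -0.00980152  0.08540354] [-0.79778501 -0.27815995 -0.17831445]
```

View pics/s2.png

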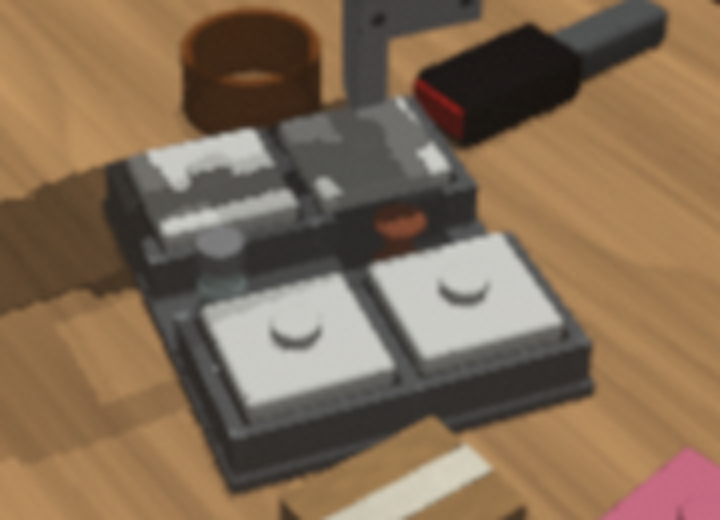

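Let go, cover A has fallen level again. Now I'll press down on its knob.

>>> servo_tool(moves=[{"dx": 0, "dy": 0.6, "dz": 0.05, "turn": 0, "gripper": 255}, {"dx": 0, "dy": 0.5, "dz": 0, "turn": 0, "gripper": 255}, {"dx": 0, "dy": 0.3, "dz": 0, "turn": 0, "gripper": 255}, {"dx": 0, "dy": 0.1, "dz": 0, "turn": 0, "gripper": 255}, {"dx": 0, "dy": 0.1, "dz": 0, "turn": 0, "gripper": 255}, {"dx": 0, "dy": 0.1, "dz": 0, "turn": 0, "gripper": 255}, {"dx": 0, "dy": 0, "dz": 0, "turn": 0, "gripper": 255}, {"dx": 0, "dy": 0, "dz": 0, "turn": 0, "gripper": 255}])

```text
t: 10.35
ee_pos: [0.6337, -0.0087, 0.068]
tcp_rot: [[0.253, -0.002, -0.968], [0.968, 0.0, 0.253], [-0.0, -1.0, 0.002]]
wrist_force: [-5.1, 1.5, 6.4]
opening: 0.0006
```

>>> servo_tool(moves=[{"dx": 0, "dy": 0.1, "dz": 0, "turn": 0, "gripper": 255}, {"dx": 0, "dy": 0.1, "dz": 0, "turn": 0, "gripper": 255}, {"dx": 0, "dy": 0.1, "dz": 0, "turn": 0, "gripper": 255}, {"dx": 0, "dy": 0, "dz": 0, "turn": 0, "gripper": 255}, {"dx": 0, "dy": 0, "dz": 0, "turn": 0, "gripper": 255}, {"dx": 0, "dy": 0, "dz": 0, "turn": 0, "gripper": 255}, {"dx": 0, "dy": 0, "dz": 0, "turn": 0, "gripper": 255}, {"dx": 0, "dy": 0, "dz": 0, "turn": 0, "gripper": 255}])

```text
t: 11.02
ee_pos: [0.6337, -0.0087, 0.0655]
tcp_rot: [[0.253, -0.002, -0.968], [0.968, 0.0, 0.253], [-0.0, -1.0, 0.002]]
wrist_force: [-4.2, -0.2, 9.1]
opening: 0.0002
```

>>> servo_tool(moves=[{"dx": 0, "dy": 0.1, "dz": 0, "turn": 0, "gripper": 255}, {"dx": 0, "dy": 0.1, "dz": 0, "turn": 0, "gripper": 255}, {"dx": 0, "dy": 0.1, "dz": 0, "turn": 0, "gripper": 255}, {"dx": 0, "dy": 0, "dz": 0, "turn": 0, "gripper": 255}, {"dx": 0, "dy": 0, "dz": 0, "turn": 0, "gripper": 255}, {"dx": 0, "dy": 0, "dz": 0, "turn": 0, "gripper": 255}, {"dx": 0, "dy": 0, "dz": 0, "turn": 0, "gripper": 255}, {"dx": 0, "dy": 0, "dz": 0, "turn": 0, "gripper": 255}])

```text
t: 11.68
ee_pos: [0.6332, -0.0087, 0.0633]
tcp_rot: [[0.253, -0.003, -0.968], [0.968, 0.0, 0.253], [-0.001, -1.0, 0.003]]
wrist_force: [-7.8, 0.5, 11.9]
opening: 0.0011
```

>>> servo_tool(moves=[{"dx": 0, "dy": 0.1, "dz": 0, "turn": 0, "gripper": 255}, {"dx": 0, "dy": 0.05, "dz": 0, "turn": 0, "gripper": 255}, {"dx": 0, "dy": 0, "dz": 0, "turn": 0, "gripper": 255}, {"dx": 0, "dy": 0, "dz": 0, "turn": 0, "gripper": 255}, {"dx": 0, "dy": 0, "dz": 0, "turn": 0, "gripper": 255}, {"dx": 0, "dy": 0, "dz": 0, "turn": 0, "gripper": 255}, {"dx": 0, "dy": 0, "dz": 0, "turn": 0, "gripper": 255}, {"dx": 0, "dy": 0, "dz": 0, "turn": 0, "gripper": 255}])

```text
t: 12.35
ee_pos: [0.6333, -0.0087, 0.0633]
tcp_rot: [[0.253, -0.003, -0.968], [0.968, 0.0, 0.253], [-0.001, -1.0, 0.003]]
wrist_force: [-10.3, 1.3, 19.4]
opening: 0.0004
```

The knob went down 5 mm and is now rigid at 19 N. I'll lift, then check with a light press at the same side.

>>> servo_tool(moves=[{"dx": 0, "dy": -0.3, "dz": 0, "turn": 0, "gripper": 255}, {"dx": 0, "dy": -0.6, "dz": 0, "turn": 0, "gripper": 255}, {"dx": 0, "dy": -1, "dz": 0, "turn": 0, "gripper": 255}, {"dx": 0, "dy": 0, "dz": 1.2, "turn": 0, "gripper": 255}, {"dx": 0, "dy": 0, "dz": 1.2, "turn": 0, "gripper": 255}, {"dx": 0, "dy": 0, "dz": 0.65, "turn": 0, "gripper": 255}, {"dx": 0, "dy": 0.8, "dz": 0, "turn": 0, "gripper": 255}, {"dx": 0, "dy": 0.6, "dz": 0, "turn": 0, "gripper": 255}])

```text
t: 13.02
ee_pos: [0.6053, -0.0013, 0.0644]
tcp_rot: [[0.253, 0.001, -0.967], [0.967, -0.0, 0.253], [0.0, -1.0, -0.001]]
wrist_force: [-0.5, 0.9, -0.0]
opening: 0.0008
```

>>> servo_tool(moves=[{"dx": 0, "dy": 0.2, "dz": 0, "turn": 0, "gripper": 255}, {"dx": 0, "dy": 0.2, "dz": 0, "turn": 0, "gripper": 255}, {"dx": 0, "dy": 0.1, "dz": 0, "turn": 0, "gripper": 255}, {"dx": 0, "dy": 0.1, "dz": 0, "turn": 0, "gripper": 255}, {"dx": 0, "dy": 0, "dz": 0, "turn": 0, "gripper": 255}, {"dx": 0, "dy": 0, "dz": 0, "turn": 0, "gripper": 255}, {"dx": 0, "dy": 0, "dz": 0, "turn": 0, "gripper": 255}, {"dx": 0, "dy": 0, "dz": 0, "turn": 0, "gripper": 255}])

```text
t: 13.68
ee_pos: [0.6052, -0.0013, 0.0589]
tcp_rot: [[0.253, 0.0, -0.967], [0.967, -0.0, 0.253], [0.0, -1.0, -0.0]]
wrist_force: [0.6, 0.3, -0.5]
opening: 0.0005
```

Seated top should now be at a TCP height of about 0.053.

>>> servo_tool(moves=[{"dx": 0, "dy": 0.2, "dz": 0, "turn": 0, "gripper": 255}, {"dx": 0, "dy": 0.1, "dz": 0, "turn": 0, "gripper": 255}, {"dx": 0, "dy": 0.1, "dz": 0, "turn": 0, "gripper": 255}, {"dx": 0, "dy": 0.1, "dz": 0, "turn": 0, "gripper": 255}, {"dx": 0, "dy": 0.05, "dz": 0, "turn": 0, "gripper": 255}, {"dx": 0, "dy": 0.05, "dz": 0, "turn": 0, "gripper": 255}, {"dx": 0, "dy": 0, "dz": 0, "turn": 0, "gripper": 255}, {"dx": 0, "dy": 0, "dz": 0, "turn": 0, "gripper": 255}])

```text
t: 14.35
ee_pos: [0.605, -0.0013, 0.0533]
tcp_rot: [[0.253, -0.0, -0.967], [0.967, -0.0, 0.253], [-0.0, -1.0, 0.0]]
wrist_force: [-3.2, -0.2, 5.4]
opening: 0.0007
```

>>> servo_tool(moves=[{"dx": 0, "dy": 0.05, "dz": 0, "turn": 0, "gripper": 255}, {"dx": 0, "dy": 0.04, "dz": 0, "turn": 0, "gripper": 255}, {"dx": 0, "dy": 0, "dz": 0, "turn": 0, "gripper": 255}, {"dx": 0, "dy": 0, "dz": 0, "turn": 0, "gripper": 255}, {"dx": 0, "dy": 0, "dz": 0, "turn": 0, "gripper": 255}, {"dx": 0, "dy": 0, "dz": 0, "turn": 0, "gripper": 255}, {"dx": 0, "dy": 0, "dz": 0, "turn": 0, "gripper": 255}, {"dx": 0, "dy": 0, "dz": 0, "turn": 0, "gripper": 255}])

```text
t: 15.02
ee_pos: [0.605, -0.0013, 0.0533]
tcp_rot: [[0.253, -0.0, -0.968], [0.968, -0.0, 0.253], [-0.0, -1.0, 0.0]]
wrist_force: [-4.0, -0.1, 9.3]
opening: 0.0001
```

Rigid now: no give at 5–9 N, and the top is 10.0 mm below the knob height, as it should be. I'll retreat and take a last look.

>>> servo_tool(moves=[{"dx": 0, "dy": -0.3, "dz": 0, "turn": 0, "gripper": 255}, {"dx": 0, "dy": -1, "dz": 0, "turn": 0, "gripper": 255}, {"dx": 0, "dy": -2, "dz": 0, "turn": 0, "gripper": 255}, {"dx": 0, "dy": -3, "dz": 0, "turn": 0, "gripper": 255}, {"dx": 0, "dy": -3, "dz": 0, "turn": 0, "gripper": 255}, {"dx": 0, "dy": -3, "dz": 0, "turn": 0, "gripper": 255}, {"dx": 0, "dy": -2, "dz": 0, "turn": 0, "gripper": 255}, {"dx": 0, "dy": 0, "dz": 0, "turn": 0, "gripper": 255}])

```text
t: 15.68
ee_pos: [0.6089, -0.0018, 0.2015]
tcp_rot: [[0.253, 0.012, -0.967], [0.967, -0.002, 0.253], [0.001, -1.0, -0.012]]
wrist_force: [0.4, 0.8, 0.9]
opening: 0.0005
```

```bash
python3 - <<'E'
from h import *
s=observe();print(s["t"],s["ee_pos"],s["wrist_force"])
p,d=capture("side")
x=cv2.resize(p[190:320,250:430,::-1],None,fx=4,fy=4,interpolation=cv2.INTER_CUBIC);cv2.imwrite("pics/s3.png",x)
E
```

```text
15.6833 [ 0.60893112 -0.00177659  0.20147319] [0.40293928 0.75632379 0.90229767]
```

View pics/s3.png

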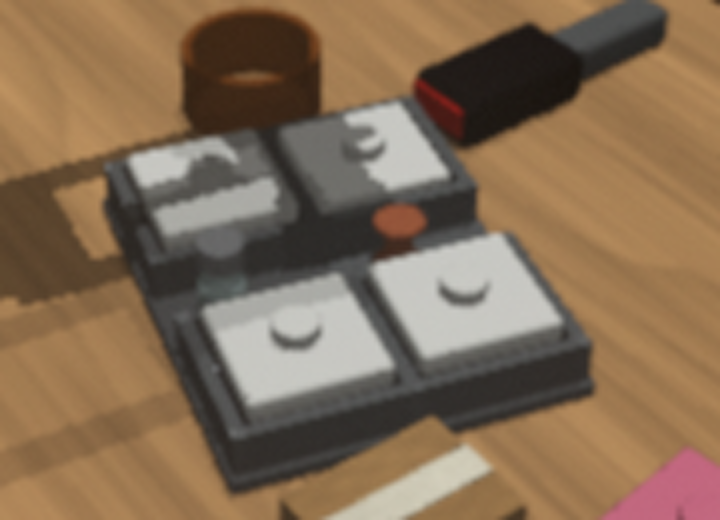

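Cover A (365,150 in the crop) sits lower and level, and the jar, spool, tape and scanner haven't moved.

```bash
python3 -c "from rig import *;print(finish_job())"
```

```text
the job is handed in; nothing more can be done
None
```

I found the unseated cover and pressed it fully home, and the job is handed in at about 15.7 s of the 51 s allowed.

- **Finding it:** I pressed lightly near the side of two covers. The near-left one did not give at 6 N. The far-left one tipped about 3 mm down at 2–5 N, and the side camera showed it tilted. I held it against its stop at up to about 10 N, more than the 2–4 N suggested for the side press. It fell level when released.
- **Seating it:** I pressed on its knob. It went down 5 mm and then stopped rigidly at 19 N.
- **Last checks:** A second side press on that cover showed no give up to 9 N. The final picture shows it lower and level, with the jar, spool, tape and scanner where they were. No check failed or disagreed.

The two right-hand covers were never pressed, because the rocking one turned up second.

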